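# Tip the parts carton into the code reader's field and read it

## Robot

A 6-joint arm with a two-finger parallel gripper is mounted at the origin on the work surface. World frame = base frame: x ahead of the robot, y to its left, z up, the work surface at z = 0. Lengths are in m, angles in degrees, forces in N, time in s.
With the tool pointing down it reaches from about 0.4 to 0.825 m from the base axis. Payload 7 kg.
Tool frame: the origin (TCP) lies at the centre of the arm's flange, where the gripper is bolted on; the fingertips stand 178 mm ahead of it and the grasp point (between the pads) lies 159 mm ahead of it (tip_reach is the distance from the TCP to the fingertips, in m); z points along the fingers, y is the line along which they close (so a half turn about z gives the same grasp; the last joint's range is limited). The gripper opens to 88 mm and grips with 3 to 60 N. Pads are 19 mm wide; open, the fingers measure 130 mm over their backs; the gripper's body (78 mm by 193 mm) begins 47 mm behind the grasp point.
Start: joints at [86.179, 20.546, 0.682, 0, -70.136, -16.507], TCP at [0.235, 0.633, 0.405] pointing down, gripper open.
Joint ranges: [-176.03, 176.03], [-82.01, 121.73], [-58.28, 71.71], [-173.87, 95.51], [-174.79, -0.11], [-173.66, 173.66]. Speed limits (degrees/s): [136.94, 136.94, 172.46, 180, 180, 180].

## Interface

Orientations are given as [roll, pitch, yaw] about the fixed x, y, z axes, in that order (R = Rz(yaw) Ry(pitch) Rx(roll)).
In Python, from plant import * gives the robot as it stands.
- The arm moves only by the shell command python3 -m handwheel 'ROWS'. ROWS is JSON, a list of rows, each a list of 7 numbers: the opening, from -1 (shut) to 1 (fully open), then the shift along the tool's x, y, z as a fraction of full scale, then the turn, a rotation vector about the tool's x, y, z as a fraction of full scale. A call has 1 to 5 rows; each row shifts and turns the commanded pose from where the row before left it, along the tool's axes as they then stand; what a row does not reach is not made up. Full scale, the value 1, is 0.025 m for a shift and 6 degrees for a turn. A row lasts 1/8 s, in which the tool goes at most 62.5 mm and 10.7 degrees, less where a joint would pass 70% of its speed; a pose out of reach is approached as far as the arm can. A call with a number of a shift or a turn outside -1 to 1 is refused whole. A call with a gripper value outside its range is refused whole. The fingers move at their own pace and stop on an object; the grip force is fixed at half the most. Time passes only in rows, so rows that do not move let the fingers close. It gives the time, the measured TCP pose, the force, the opening and the grip force at its end, in the units of the state.
- get_obs(): the state, without advancing time (a new reading comes with each control period).
- snapshot(name): name is "scene" or "top"; returns a dict with "color" (384x512x3 uint8, red, green, blue), "fx", "fy", "cx", "cy" (pixels), "R" (3x3) and "t" (3): a world point X has camera coordinates R X + t. Camera axes: x right, y down, z forward; pixel columns grow to the right and rows downward; lengths in m; the calibration is good to about 2 mm. A picture is of the moment at which its call begins. There is no depth.
- close_job(): hands the job in; it is judged then, once.
The state is a dict: "clock": time; "joint_pos": joint angles; "qvel": joint speeds; "tau": joint torques, N m; "tool_pos": TCP position; "orientation": TCP orientation; "force": force on the tool from outside, world axes, zero at the start; "moment": the same for the moment, N m; "opening": finger opening in m; "gripper_force": force on a finger pad.
Only numpy, scipy, OpenCV 4.12 (cv2) and the standard library are available. Lean on these libraries where they do the work, as an engineer would, in place of code of your own. Each camera call takes 0.05 s, during which the arm holds its last target. There are 200 camera calls.

## Task

The carton with the orange band must be read: push it near the top of its label side so that it topples away from that side and lies flat, label up, entirely inside the yellow taped frame in front of the code reader, and then press the green button right down and let it go. Only touch and push: do not pick the carton up, do not bump the reader, and leave the white carton, the bearing and the coupling beside the frame where they are.

Things in the scene. Friction and masses are not known exactly. Their poses are not given: they have to be found in the camera images.
- carton: rigid closed cardboard carton, orange band round its foot, 62 (its x) x 92 (y) x 165 mm (z), 0.2 to 0.45 kg, standing at the start; origin at the centre of the underside it stands on. White label with black bars on its -x face, which at first looks roughly to the robot; +x points to the reader, within 0.1 rad of the frame's x. Lying label up, its x points down and its label face is 62 mm up
- carton_middle (a point): middle of the carton, 82.5 mm above its underside. Friction on the bench is such that a push higher than about 110 mm on the -x face tips the carton over its far bottom edge instead of sliding it; it passes its balance point when its top has moved about 60 mm, then falls by itself
- label_foot_left (a point): corner of the carton's label face at its foot, +y side
- label_foot_right (a point): corner of the carton's label face at its foot, -y side
- label_head_left (a point): corner of the carton's label face at its top, +y side
- label_head_right (a point): corner of the carton's label face at its top, -y side
- reading_field: frame of yellow tape flat on the bench (no height), inside 265 mm along its x by 160 mm along its y, tape 12 mm wide all round; origin at its centre, x points from the carton's end to the reader. The carton starts standing at the -x end, across or just inside that tape line, so that tipping it straight over lands it in the frame
- reader: code reader on a fixed post beyond the +x end of the frame, not to be touched; its origin and axes are the frame's. Along that x: black base plate 165 to 255 mm from the frame's centre, 110 mm wide, 10 mm high; aluminium post 30 x 30 mm at 220 mm, 240 mm high; black head 52 mm wide leaning towards the frame, 130 to 205 mm from the centre, 155 to 235 mm high
- button_box: light grey push-button box fixed on the bench to the left or right of the frame, 72 x 72 mm, 54 mm high, with a steel collar 46 mm across up to 61 mm; origin at the centre of its underside
- read_button_top (a point): centre of the top of the green push button on the box, 36 mm across, 74 mm above the bench when out
- read_button (a joint): travel of the green button: 0 out, 0.006 m fully down; springs back, about 1.5 N to start and 5 N fully down
- spare_carton: white carton with a blue band, standing, 70 x 100 x 135 mm, origin at the centre of its underside; a bystander
- bearing: steel ball bearing lying flat, 72 mm across, 17 mm high, origin at the centre of its underside; a bystander
- coupling: aluminium shaft coupling with a red insert, standing, 50 mm across, 62 mm high, origin at the centre of its underside; a bystander

How it is judged (in metres and radians):
On the way, in this order (a step that is already met when the one before it is completed fails the run):
1. the carton lies flat and at rest, label up, inside the yellow frame (angle between carton's own x axis and vertical above 3.04 rad and x of label_foot_left in the frame of reading_field between -0.1445 and 0.1445 m and y of label_foot_left in the frame of reading_field between -0.092 and 0.092 m and x of label_foot_right in the frame of reading_field between -0.1445 and 0.1445 m and y of label_foot_right in the frame of reading_field between -0.092 and 0.092 m and x of label_head_left in the frame of reading_field between -0.1445 and 0.1445 m and y of label_head_left in the frame of reading_field between -0.092 and 0.092 m and x of label_head_right in the frame of reading_field between -0.1445 and 0.1445 m and y of label_head_right in the frame of reading_field between -0.092 and 0.092 m and linear speed of carton below 0.02 m/s and angular speed of carton below 0.1 rad/s), for 0.2 s.
2. with the carton lying there, the green button is pressed down (angle between carton's own x axis and vertical above 3.04 rad and x of label_foot_left in the frame of reading_field between -0.1445 and 0.1445 m and y of label_foot_left in the frame of reading_field between -0.092 and 0.092 m and x of label_foot_right in the frame of reading_field between -0.1445 and 0.1445 m and y of label_foot_right in the frame of reading_field between -0.092 and 0.092 m and x of label_head_left in the frame of reading_field between -0.1445 and 0.1445 m and y of label_head_left in the frame of reading_field between -0.092 and 0.092 m and x of label_head_right in the frame of reading_field between -0.1445 and 0.1445 m and y of label_head_right in the frame of reading_field between -0.092 and 0.092 m and value of joint read_button above 0.0045 m), for 0.05 s.
At the end, for the whole second after the job is handed in: The carton lies flat on the bench, label up (within 0.1 rad), at rest, no corner beyond the outer edge of the yellow tape (frame x within 144.5 mm, y within 92 mm of its centre); the button has been pressed at least 4.5 mm after that and is out again (under 1.5 mm) (all of step 1 and value of joint read_button below 0.0015 m and height (world z) of carton_middle below 0.036 m); the robot touches nothing.
It fails at once if the carton is lifted: the centre of its underside rises above 45 mm (tipping takes it to 31 mm) or its middle above 105 mm (tipping takes it to 88 mm) (height (world z) of carton above 0.045 m or height (world z) of carton_middle above 0.105 m).
It fails at once if the reader is bumped by the robot or the carton with more than 2 N (contact force between reader and anything else above 2 N).
It fails at once if the white carton, the bearing or the coupling is moved more than 15 mm (distance of any of spare_carton, bearing, coupling from where it was at the start of the episode above 0.015 m).
It also fails if it takes over 40 s, if anything falls off the work surface, if the arm or the gripper's body presses on something with over 40 N, if the wrist force passes 120 N, or if a joint passes its speed limit or range.

## Working session

There is one attempt and no reset: what is moved stays moved. The work goes in short steps, Python scripts to look and compute and a shell command to move; the robot and the scene stay as the last step left them, time stands still between calls to the robot, and variables do not carry over. Pictures are saved under pics/ and viewed, at most 10 in all, crops included, and the job is handed in when it is done.

```bash
mkdir -p pics; python3 - <<'E'
from plant import *
import cv2, numpy as np, pickle
o=get_obs();print(o)
for n in("scene","top"):
    s=snapshot(n);pickle.dump(s,open(n+".pkl","wb"));cv2.imwrite(f"pics/{n}0.png",cv2.cvtColor(s["color"],cv2.COLOR_RGB2BGR))
    print(n,s["fx"],s["cx"],s["cy"],s["R"],s["t"])
E
```

```text
{'clock': 0.0, 'joint_pos': array([ 8.61792334e+01,  2.05916167e+01,  6.33401097e-01, -2.13129217e-02,
       -7.01359633e+01, -1.65078728e+01]), 'qvel': array([ 0.05125786,  0.12917482,  0.06460843,  0.10678332, -0.00908595,
       -0.08041989]), 'tau': array([ 1.59335134e-03, -5.82718921e+01,  2.93041956e+01,  6.99727044e+00,
        7.03483616e-03, -1.49113962e-04]), 'tool_pos': array([0.2344164 , 0.63277551, 0.40371381]), 'orientation': array([ 1.79904010e+02, -7.55384688e-03, -2.03358914e+01]), 'force': array([-0.45435824,  0.24614179, -0.84086798]), 'moment': array([-0.02057592, -0.01816585,  0.01226646]), 'gripper_force': 0.0, 'opening': 0.08759149818650003}
scene 399.33965766787514 250.11867556745534 195.16591799002884 [[ 0.21164035  0.97734709 -0.00100954]
 [ 0.76274955 -0.16581583 -0.62507458]
 [-0.61108222  0.13152098 -0.78056438]] [-0.16187834 -0.36082383  1.50758749]
top 398.3350134201244 253.28752755193065 189.59453428348823 [[ 9.02529624e-04 -9.99701074e-01 -2.44325226e-02]
 [-9.81353702e-01  3.81070492e-03 -1.92172813e-01]
 [ 1.92208473e-01  2.41503881e-02 -9.81056911e-01]] [0.04163198 0.61471549 1.04317364]
```

View pics/scene0.png

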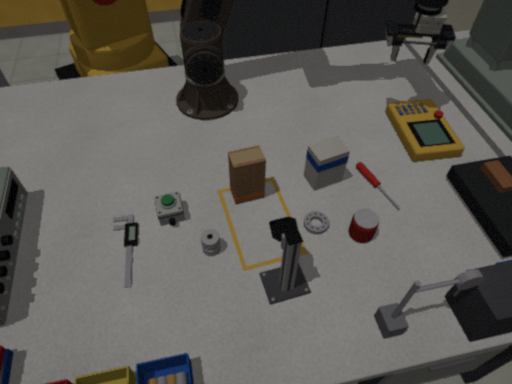

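View pics/top0.png

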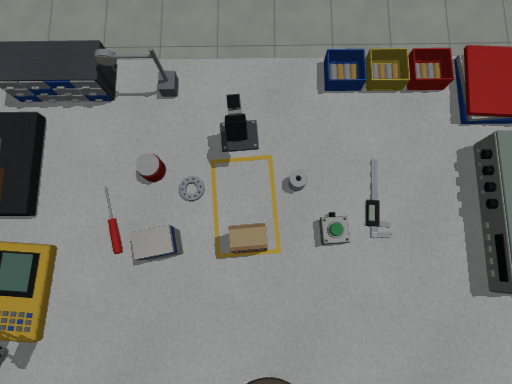

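The scene shows the carton at (247,175) and the top view at (248,237), at the near end of the yellow frame (top view 210–280, 155–255). The reader is at (237,130), the green button at (336,229), the white carton at (153,243), the bearing at (191,188) and the coupling at (297,181).

```bash
cat > h.py <<'E'
import cv2, numpy as np, pickle
def ray(s,uv,z):
    uv=np.atleast_2d(uv).astype(float)
    d=np.c_[(uv[:,0]-s["cx"])/s["fx"],(uv[:,1]-s["cy"])/s["fy"],np.ones(len(uv))]@s["R"]
    c=-s["R"].T@s["t"]; return (c+d*((z-c[2])/d[:,2])[:,None])[:,:2]
def proj(s,X):
    p=np.atleast_2d(X)@s["R"].T+s["t"]; return np.c_[p[:,0]/p[:,2]*s["fx"]+s["cx"],p[:,1]/p[:,2]*s["fy"]+s["cy"]]
def mask(s,lo,hi,roi):
    m=cv2.inRange(cv2.cvtColor(s["color"],cv2.COLOR_RGB2HSV),lo,hi); k=np.zeros_like(m); a,b,c,d=roi; k[b:d,a:c]=m[b:d,a:c]; return k
def pts(m): return np.argwhere(m)[:,::-1]
def rect(P):
    r=cv2.minAreaRect((P*1000).astype(np.float32)); return np.round(r[0],1),np.round(r[1],1),round(r[2],2),cv2.boxPoints(r).round(0).tolist()
E
python3 - <<'E'
from h import *
s=pickle.load(open("top.pkl","rb"));c=pickle.load(open("scene.pkl","rb"))
hs=cv2.cvtColor(s["color"],cv2.COLOR_RGB2HSV);hc=cv2.cvtColor(c["color"],cv2.COLOR_RGB2HSV)
for q in((214,200),(248,230),(248,243),(248,249),(336,229)):print(q,hs[q[1],q[0]])
for q in((230,225),(247,157),(247,180),(250,197)):print(q,hc[q[1],q[0]])
y=mask(s,(20,120,100),(32,255,255),(200,145,290,262));print("frame top",rect(ray(s,pts(y),0)))
y=mask(c,(20,120,100),(32,255,255),(205,165,310,275));print("frame scene",rect(ray(c,pts(y),0)))
g=mask(s,(50,80,40),(85,255,255),(315,210,360,250));print("button",ray(s,pts(g).mean(0),.074))
g=mask(c,(50,80,40),(85,255,255),(150,185,190,225));print("button sc",ray(c,pts(g).mean(0),.074))
k=mask(s,(8,50,150),(22,170,255),(222,215,275,258));print("cart top",rect(ray(s,pts(k),.165)),len(pts(k)))
v=np.vstack([np.hstack([s["color"][210:262,205:290]])]);v=cv2.resize(v,None,fx=6,fy=6,interpolation=0)
w=cv2.resize(c["color"][140:215,210:295],None,fx=4,fy=4,interpolation=0)
im=np.zeros((312,850+0,3),np.uint8);im[:312,:510]=v;im[:300,510:850]=w
cv2.imwrite("pics/crop.png",cv2.resize(im,(800,294))[:,:,::-1])
E
```

```text
(214, 200) [ 23 175 156]
(248, 230) [ 20  84 140]
(248, 243) [ 20  80 140]
(248, 249) [ 15 112  89]
(336, 229) [ 68 143 109]
(230, 225) [ 21 168 132]
(247, 157) [ 19  97 113]
(247, 180) [ 14 122  48]
(250, 197) [ 10 188  68]
frame top (array([581.8,  68.6]), array([288. , 182.5]), 4.59, [[431.0, 148.0], [446.0, -34.0], [733.0, -11.0], [718.0, 171.0]])
frame scene (array([581.4,  67.4]), array([286.4, 181.6]), 4.67, [[431.0, 146.0], [446.0, -35.0], [731.0, -11.0], [717.0, 170.0]])
button [[ 0.50454097 -0.18031073]]
button sc [[ 0.51085167 -0.18212164]]
cart top (array([0., 0.]), array([0., 0.]), 0.0, [[0.0, 0.0], [0.0, 0.0], [0.0, 0.0], [0.0, 0.0]]) 0
```

View pics/crop.png

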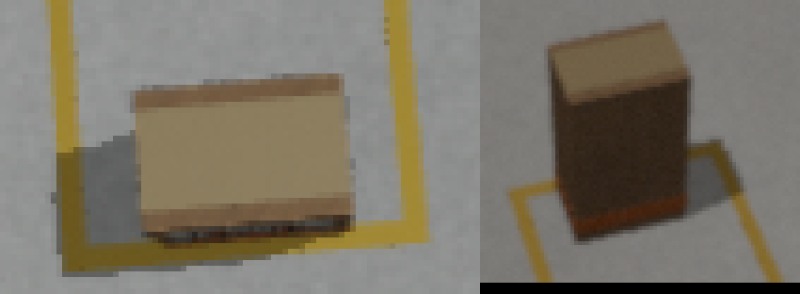

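The crop shows the carton top as a clean tan rectangle (top view about 228–268 × 223–251). It stands just inside the near tape line and is turned a few degrees like the frame, with its label side facing the robot.

```bash
python3 - <<'E'
from h import *
s=pickle.load(open("top.pkl","rb"));c=pickle.load(open("scene.pkl","rb"))
k=mask(s,(8,50,75),(22,150,255),(222,215,275,258));k=cv2.morphologyEx(k,cv2.MORPH_OPEN,np.ones((3,3)))
r=rect(ray(s,pts(k),.165));print("top",r)
k=mask(c,(8,50,75),(24,160,255),(225,140,270,170));k=cv2.morphologyEx(k,cv2.MORPH_OPEN,np.ones((3,3)))
r2=rect(ray(c,pts(k),.165));print("scene",r2)
F=np.array([.5816,.068]);a=np.radians(4.6);R=np.array([[np.cos(a),np.sin(a)],[-np.sin(a),np.cos(a)]])
for q in(r,r2):print(R@(q[0]/1000-F))
for n,S,z,roi,lo,hi in(("bear",s,.017,(175,172,208,204),(0,0,0),(180,40,100)),):
  pass
print("spare top",ray(s,[[131,233],[173,226],[177,254],[133,260]],.135).round(3).tolist())
print("bear,coup",ray(s,[191,188],.017),ray(s,[297,179],.062))
E
```

```text
top (array([477.3,  52.2]), array([61.5, 91.5]), 4.7, [[443.0, 95.0], [450.0, 4.0], [512.0, 9.0], [504.0, 100.0]])
scene (array([478.4,  50.9]), array([62., 93.]), 4.64, [[444.0, 95.0], [451.0, 2.0], [513.0, 7.0], [506.0, 100.0]])
[-0.10523118 -0.00738436]
[-0.10423898 -0.00876839]
spare top [[0.489, 0.35], [0.506, 0.243], [0.436, 0.23], [0.421, 0.341]]
bear,coup [[0.62863074 0.22209578]] [[ 0.64386719 -0.08049416]]
```

```bash
python3 -m handwheel '[[-1,0,0,0,0,0,-1],[-1,0,0,0,0,0,-1],[-1,0,0,0,0,0,-1],[-1,0,0,0,0,0,-1],[-1,0,0,0,0,0,-0.15]]'
python3 -m handwheel '[[-1,0.2,1,0,0,0,0],[-1,0.2,1,0,0,0,0],[-1,0.2,1,0,0,0,0],[-1,0.2,1,0,0,0,0],[-1,0.2,1,0,0,0,0]]'
```

```text
clock: 0.72
tool_pos: [0.2345, 0.6329, 0.4042]
orientation: [180.0, 0.0, 4.6]
force: [0.3, -0.1, 1.0]
opening: 0.0431
gripper_force: 0.0
clock: 1.35
tool_pos: [0.2695, 0.5094, 0.4045]
orientation: [180.0, 0.0, 4.4]
force: [0.2, 1.3, -0.3]
opening: 0.0008
gripper_force: 0.0
```

```bash
python3 -m handwheel '[[-1,0.2,1,0,0,0,0],[-1,0.2,1,0,0,0,0],[-1,0.2,1,0,0,0,0],[-1,0.2,1,0,0,0,0],[-1,0.2,1,0,0,0,0]]'
python3 -m handwheel '[[-1,0.2,1,0,0,0,0],[-1,0.2,1,0,0,0,0],[-1,0.2,1,0,0,0,0],[-1,0.2,1,0,0,0,0],[-1,0.2,1,0,0,0,0]]'
python3 -m handwheel '[[-1,0.2,1,0,0,0,0],[-1,0.2,1,0,0,0,0],[-1,0.2,1,0,0,0,0],[-1,0.2,1,0,0,0,0],[-1,0.2,1,0,0,0,0]]'
```

```text
clock: 1.98
tool_pos: [0.3047, 0.3861, 0.4047]
orientation: [-180.0, -0.0, 4.6]
force: [-0.1, -1.0, -1.0]
opening: 0.0005
gripper_force: 0.0
clock: 2.6
tool_pos: [0.3395, 0.2635, 0.4047]
orientation: [-180.0, -0.0, 4.6]
force: [0.3, 0.2, 0.6]
opening: 0.0004
gripper_force: 0.0
clock: 3.22
tool_pos: [0.3741, 0.1409, 0.4047]
orientation: [-180.0, -0.0, 4.6]
force: [-0.2, 0.9, 0.5]
opening: 0.0004
gripper_force: 0.0
```

```bash
python3 -m handwheel '[[-1,0.33,0.96,0,0,0,0],[-1,0.33,0.96,0,0,0,0],[-1,0.33,0.96,0,0,0,0],[-1,0.33,0.96,0,0,0,0],[-1,0,0,0,0,0,0]]'
python3 -m handwheel '[[-1,0,0,0.8,0,0,0],[-1,0,0,0.8,0,0,0],[-1,0,0,0.8,0,0,0],[-1,0,0,0.85,0,0,0],[-1,0,0,0,0,0,0]]'
python3 - <<'E'
from plant import *
from h import *
s=snapshot("scene");cv2.imwrite("pics/s1.png",cv2.resize(s["color"][90:270,150:370],None,fx=3,fy=3)[:,:,::-1])
E
```

```text
clock: 3.85
tool_pos: [0.4147, 0.0477, 0.4045]
orientation: [180.0, 0.0, 4.4]
force: [-0.7, 0.1, 0.3]
opening: 0.0005
gripper_force: 0.0
clock: 4.47
tool_pos: [0.4139, 0.0491, 0.3224]
orientation: [179.9, 0.2, 4.6]
force: [0.6, -0.6, 0.7]
opening: 0.0006
gripper_force: 0.0
```

View pics/s1.png

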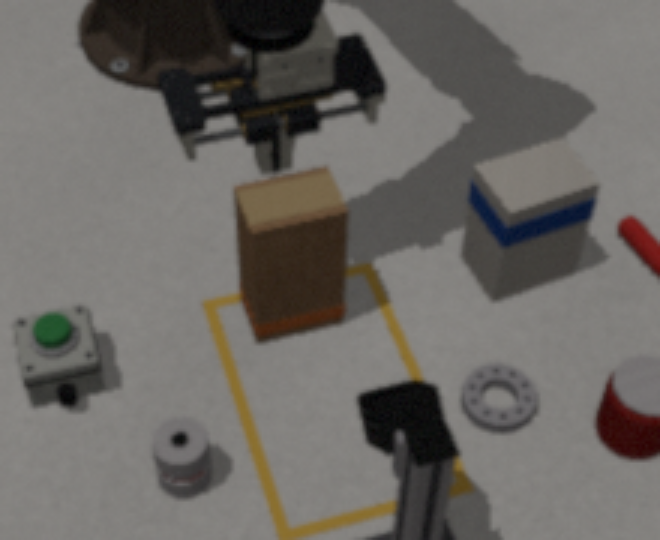

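The fingers, at about (275,150) in the crop, are centred behind the carton (240–347, 170–335), just behind its top. I'll push now.

```bash
python3 -m handwheel '[[-1,0.4,0,0,0,0,0],[-1,0.4,0,0,0,0,0],[-1,0.3,0,0,0,0,0],[-1,0.3,0,0,0,0,0],[-1,0.3,0,0,0,0,0]]'
python3 - <<'E'
from plant import *
from h import *
s=snapshot("scene");cv2.imwrite("pics/s2.png",cv2.resize(s["color"][90:270,150:370],None,fx=3,fy=3)[:,:,::-1])
E
```

```text
clock: 5.15
tool_pos: [0.4575, 0.0528, 0.3234]
orientation: [180.0, 0.0, 4.6]
force: [0.9, -0.3, 0.3]
opening: 0.0003
gripper_force: 0.2
```

View pics/s2.png

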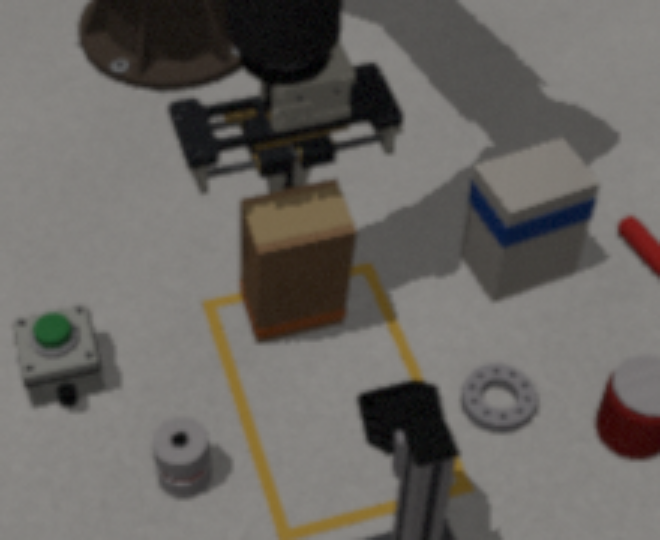

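The carton is tipping about its far bottom edge. Its foot is still at (300,330) and its top has moved forward, so I'll keep pushing.

```bash
python3 -m handwheel '[[-1,0.3,0,0,0,0,0],[-1,0.3,0,0,0,0,0],[-1,0.3,0,0,0,0,0],[-1,0.3,0,0,0,0,0],[-1,0.3,0,0,0,0,0]]'
python3 -m handwheel '[[-1,0.2,0,0,0,0,0],[-1,0.2,0,0,0,0,0],[-1,0,0,0,0,0,0],[-1,0,0,0,0,0,0],[-1,0,0,0,0,0,0]]'
python3 - <<'E'
from plant import *
from h import *
s=snapshot("scene");cv2.imwrite("pics/s3.png",cv2.resize(s["color"][90:270,150:370],None,fx=3,fy=3)[:,:,::-1])
E
```

```text
clock: 5.82
tool_pos: [0.4949, 0.0559, 0.3234]
orientation: [180.0, -0.0, 4.6]
force: [0.4, -0.4, 0.3]
opening: 0.0004
gripper_force: 0.0
clock: 6.45
tool_pos: [0.5041, 0.0566, 0.3235]
orientation: [-180.0, -0.0, 4.6]
force: [-0.0, -0.1, 0.5]
opening: 0.0007
gripper_force: 0.0
```

View pics/s3.png

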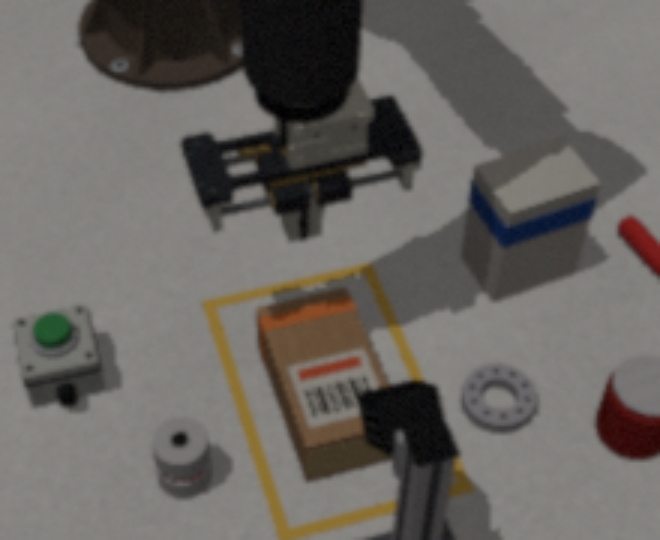

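The carton lies label up, well inside the frame (crop 258–400, 290–478). Next I'll move to the button.

```bash
python3 -m handwheel '[[-1,-0.06,0.95,0,0,0,0],[-1,-0.06,0.95,0,0,0,0],[-1,-0.06,0.95,0,0,0,0],[-1,-0.06,0.95,0,0,0,0],[-1,-0.06,0.95,0,0,0,0]]'
python3 -m handwheel '[[-1,-0.06,0.95,0,0,0,0],[-1,-0.06,0.95,0,0,0,0],[-1,-0.06,0.95,0,0,0,0],[-1,-0.06,0.95,0,0,0,0],[-1,-0.06,0.95,0,0,0,0]]'
python3 -m handwheel '[[-1,0,0,0.6,0,0,0],[-1,0,0,0.6,0,0,0],[-1,0,0,0.6,0,0,0],[-1,0,0,0.6,0,0,0],[-1,0,0,0,0,0,0]]'
python3 - <<'E'
from plant import *
from h import *
s=snapshot("scene");cv2.imwrite("pics/s4.png",cv2.resize(s["color"][100:260,100:300],None,fx=3.5,fy=3.5)[:,:,::-1])
E
```

```text
clock: 7.12
tool_pos: [0.5061, -0.0631, 0.3235]
orientation: [-180.0, -0.0, 4.6]
force: [-0.1, 0.3, 0.6]
opening: 0.0
gripper_force: 0.0
clock: 7.75
tool_pos: [0.5082, -0.1821, 0.3235]
orientation: [180.0, -0.0, 4.6]
force: [-0.7, -0.5, 1.1]
opening: 0.0
gripper_force: 0.0
clock: 8.38
tool_pos: [0.5078, -0.181, 0.2618]
orientation: [-180.0, 0.2, 4.6]
force: [0.5, -1.6, 1.0]
opening: 0.0004
gripper_force: 0.0
```

View pics/s4.png

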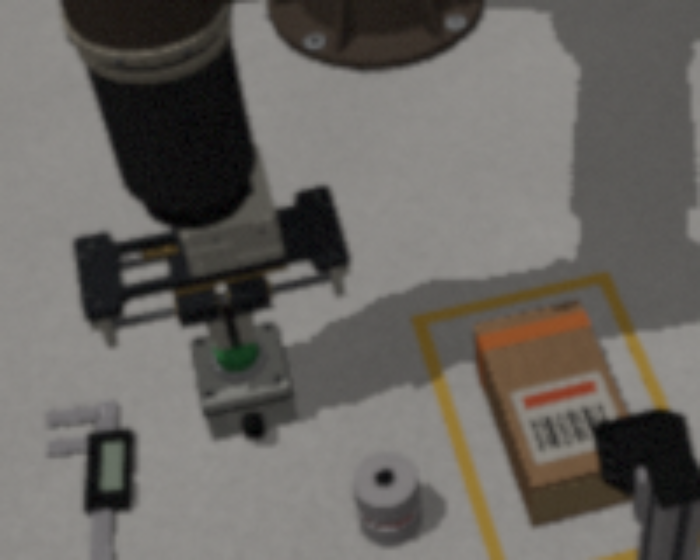

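The fingertips are centred right above the green button (crop 237,350), so I'll press.

```bash
python3 -m handwheel '[[-1,0,0,0.2,0,0,0],[-1,0,0,0.2,0,0,0],[-1,0,0,0.15,0,0,0],[-1,0,0,0.08,0,0,0],[-1,0,0,0.04,0,0,0]]'
```

```text
clock: 9.05
tool_pos: [0.5084, -0.1813, 0.2469]
orientation: [180.0, -0.0, 4.6]
force: [-1.3, 1.1, 3.8]
opening: 0.0001
gripper_force: 2.3
```

```bash
python3 -m handwheel '[[-1,0,0,0.06,0,0,0],[-1,0,0,0.04,0,0,0],[-1,0,0,0,0,0,0]]'
```

```text
clock: 9.43
tool_pos: [0.5085, -0.1813, 0.2461]
orientation: [180.0, -0.1, 4.6]
force: [-6.5, 4.5, 21.2]
opening: 0.0003
gripper_force: 10.4
```

The force rose to 21 N, so the button is at its stop. Releasing it and checking.

```bash
python3 -m handwheel '[[-1,0,0,-0.3,0,0,0],[-1,0,0,-0.8,0,0,0],[-1,0,0,-1,0,0,0],[-1,0,0,-1,0,0,0],[-1,0,0,-1,0,0,0]]'
python3 -m handwheel '[[-1,0,0,0,0,0,0],[-1,0,0,0,0,0,0]]'
python3 - <<'E'
from plant import *
from h import *
s=snapshot("top");cv2.imwrite("pics/t5.png",cv2.resize(s["color"][90:290,120:380],None,fx=3,fy=3)[:,:,::-1])
E
```

```text
clock: 10.05
tool_pos: [0.508, -0.1814, 0.3471]
orientation: [-180.0, 0.0, 4.6]
force: [0.2, -0.1, -0.5]
opening: 0.0006
gripper_force: 0.0
clock: 10.3
tool_pos: [0.5079, -0.1813, 0.346]
orientation: [-180.0, 0.0, 4.6]
force: [-0.6, -0.6, 1.0]
opening: 0.0004
gripper_force: 0.0
```

View pics/t5.png

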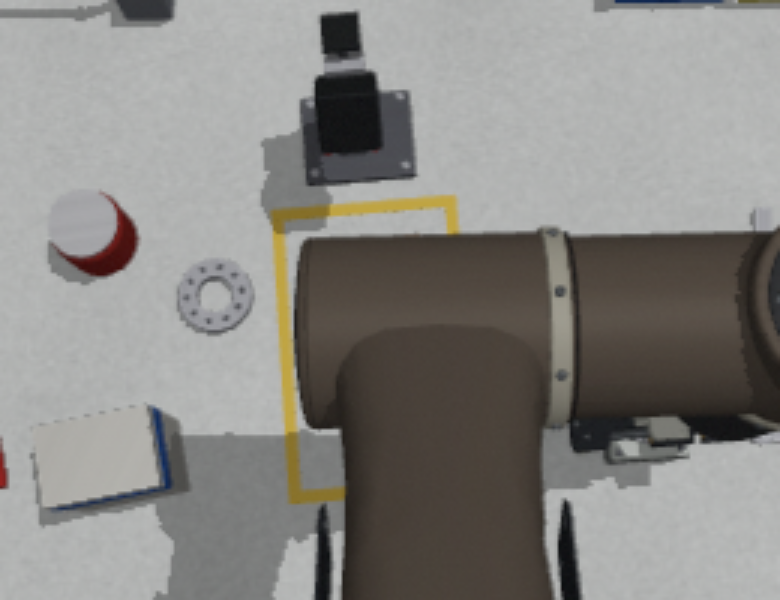

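The arm hides the carton from above, but the last side view showed it well inside the frame. The white carton and the bearing are where they were, and the coupling was in place in that side view. Nothing has touched them since, so I'll hand in.

```bash
python3 -c "from plant import *; print(close_job())"
```

```text
the job is handed in; nothing more can be done
None
```

The job is handed in, with no verdict returned: the carton was toppled label up well inside the yellow frame, the green button was pressed to its stop (21 N at the tool) and released, and nothing else in the scene appeared to move.

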